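# Slide the vanity tray onto the brass rails

### The job

Pick up the wooden tray by its upright blue handle and slide it, handle towards you, from the open front of the black rack onto the brass pair of rails (not the black pair above or below), pushed in until it meets the stops at the back. Let go with the tray lying flat on both brass rails, and leave the orange jar and the amber perfume bottle standing where they are.

Things in the scene. Friction and masses are not known exactly. Their poses are not given: they have to be found in the camera images.
- tray_grip (a point): Centre of the tray's upright blue handle, a fin 40 (x) x 14 (y, grip it so) x 56 mm tall. Wooden tray, 0.14 kg, lying flat at first: 210 (x) x 150 (y) x 8 mm, with 5 mm lips on top along both long sides. This point is 28 mm above the board's top, 36 above its underside, 35 from the front edge, 175 from the rear edge, 70 from mid-length. x: from handle to rear edge; z up.
- brass_rails: Middle, brass pair of 3 rail pairs in a fixed black rack 206 wide, 166 mm high; its height varies. Two ledges 150 long (x), 118 mm gap, side walls 174 apart. Origin: middle, level with ledge tops. x points in: open front at -75, stops for the tray's rear edge at +75 mm; home, the handle centre is at x -100, y 0, z 36. Black pairs, from x -60: tops 30 and 145, undersides 26 and 141 above counter.
- jar_mid (a point): Orange ceramic jar with a lid, 90 mm in diameter and 108 mm tall, standing on the counter; this point is on its axis 50 mm above its foot. Leave it alone.
- perfume_mid (a point): Amber glass perfume bottle with a black cap, 55 x 39 mm and 109 mm tall, standing on the 8 mm thick glass tray; this point is on its axis 37.5 mm above its foot. Leave it alone.

How it is judged:
By the outcome, as a careful person would: the job done as asked, in the order asked, and still so for the second after the job is handed in, with the robot touching nothing.
It also fails if it takes over 45 s, if anything falls off the work surface, if the arm or the gripper's body presses on something with over 40 N, if the wrist force passes 120 N, or if a joint passes its speed limit or range.

### The arm

A 7-joint arm with a two-finger parallel gripper is mounted at the origin on the work surface. World frame = base frame: x ahead of the robot, y to its left, z up, the work surface at z = 0. Lengths are in mm, angles in rad, forces in N, time in s.
With the tool pointing down it reaches from about 425 to 925 mm from the base axis. Payload 6.8 kg.
Tool frame: the origin (TCP) lies on the front face of the gripper's body, between the roots of the fingers; the fingertips stand manip.finger_overhang ahead of it and the grasp point (between the pads) lies 61 mm ahead of it (manip.finger_overhang is the distance from the TCP to the fingertips, in mm); z points along the fingers, y is the line along which they close (so a half turn about z gives the same grasp; the last joint's range is limited). The gripper opens to 88 mm and grips with 3 to 60 N. Pads are 20 mm wide; open, the fingers measure 115 mm over their backs; the gripper's body (75 mm by 178 mm) begins 61 mm behind the grasp point.
Start: joints at [-0.108, 0.477, 0.022, 1.555, -0.011, 1.109, -0.083], TCP at [675.015, 0.006, 302.664] pointing down, gripper open.
Joint ranges: [-2.96, 2.96], [-0.34, 2.1], [-1.41, 1.46], [0.24, 2.44], [-1.37, 4.51], [0.17, 1.92], [-2.96, 2.96]. Speed limits (rad/s): [2.39, 2.39, 3.14, 3.14, 3.14, 3.14, 3.14].

### API

Orientations are given as a unit quaternion [w, x, y, z].
In Python, from cell import manip gives the robot as it stands.
- The arm moves only by the tool drive_tool, never from a script. Its argument "targets" is text: rows parted by semicolons, each of 7 numbers parted by spaces: the turn, a rotation vector about the tool's x, y, z in rad, then the shift along the tool's x, y, z in cm, then the finger opening in cm, from 0 to 8.78. In form: ax ay az dx dy dz grip; .... A call has 1 to 8 rows; each row shifts and turns the commanded pose from where the row before left it, along the tool's axes as they then stand; what a row does not reach is not made up. A row lasts 1/10 s, in which the tool goes at most 50 mm and 8.59 degrees, less where a joint would pass 70% of its speed; a pose out of reach is approached as far as the arm can. A call is refused whole if a number of a shift passes 5 or a number of a turn 0.15, either way. A call with a gripper value outside its range is refused whole. The fingers move at their own pace and stop on an object; "squeeze" is the grip in N (left out, the last holds). Time passes only in rows, so rows that do not move let the fingers close. It gives the time, the measured TCP pose, the force, the opening and the grip force at its end, in the units of the state.
- manip.observe(): the state, without advancing time (a new reading comes with each control period).
- manip.capture(name): name is "scene" or "side" or "wrist"; returns a dict with "image" (384x512x3 uint8, red, green, blue), "depth" (384x512 float32, mm along the optical axis (not along the pixel's ray), 0 where there is no reading), "fx", "fy", "cx", "cy" (pixels), "rvec" (rotation vector, rad) and "tvec" (3), from world to camera coordinates, as OpenCV has them; the wrist camera has in their place "tool_from_camera" (4x4, takes a point from camera to tool coordinates, whose origin is the TCP and whose axes are the flange's). Camera axes: x right, y down, z forward; pixel columns grow to the right and rows downward; lengths in mm; the calibration is good to about 2 mm. A picture is of the moment at which its call begins: read the wrist's pose just before it.
- manip.finish_job(): hands the job in; it is judged then, once.
The state is a dict: "time_s": time; "qpos": joint angles; "joint_vel": joint speeds; "joint_efforts": joint torques, N m; "position": TCP position; "tool_rot": TCP orientation; "contact_force": force on the tool from outside, world axes, zero at the start; "moment": the same for the moment, N m; "finger_gap": opening from 0.0 (shut) to 1.0 (fully open); "grasp_force": force on a finger pad.
Only numpy, scipy, OpenCV 4.12 (cv2) and the standard library are available. Lean on these libraries where they do the work, as an engineer would, in place of code of your own. Each camera call takes 0.05 s, during which the arm holds its last target. There are 200 camera calls.

## Working session

There is one attempt and no reset: what is moved stays moved. The work goes in short steps, Python scripts to look and compute and a tool call to move; the robot and the scene stay as the last step left them, time stands still between calls to the robot, and variables do not carry over. Pictures are saved under pics/ and viewed, at most 10 in all, crops included, and the job is handed in when it is done.

Besides the shell and the picture viewer there is one more tool, called as name(argument=value, ...), one argument or row to a line, values as JSON. drive_tool: Moves the arm, as the interface text tells. Its arguments: {"type":"object","properties":{"targets":{"type":"string"},"squeeze":{"type":"number"}},"required":["targets"]}

```bash
mkdir -p pics
cat > h.py <<'E'
import numpy as np, cv2
from cell import manip
def cap(n):
    s=manip.observe(); c=manip.capture(n); c['state']=s
    return c
def save(c,f): cv2.imwrite('pics/'+f,cv2.cvtColor(c['image'],cv2.COLOR_RGB2BGR))
def pts(c):
    h,w=c['depth'].shape; u,v=np.meshgrid(np.arange(w),np.arange(h)); z=c['depth']
    P=np.stack([(u-c['cx'])/c['fx']*z,(v-c['cy'])/c['fy']*z,z],-1)
    if 'rvec' in c:
        R=cv2.Rodrigues(np.array(c['rvec'],float))[0]; return (P-np.array(c['tvec']).ravel())@R
    T=np.array(c['tool_from_camera']); P=P@T[:3,:3].T+T[:3,3]
    from scipy.spatial.transform import Rotation as Ro
    q=c['state']['tool_rot']; R=Ro.from_quat([q[1],q[2],q[3],q[0]]).as_matrix()
    return P@R.T+np.array(c['state']['position'])
E
python3 - <<'E'
from h import *
s=manip.observe(); print(s, manip.finger_overhang)
for n in('scene','side'):
    c=cap(n); save(c,n+'0.png'); np.save(n+'0.npy',pts(c)); 
    R=cv2.Rodrigues(np.array(c['rvec'],float))[0]; print(n,-R.T@np.array(c['tvec']).ravel(),R[2])
a,b=cv2.imread('pics/scene0.png'),cv2.imread('pics/side0.png')
E
```

```text
{'time_s': 0.0, 'qpos': array([-0.10807947,  0.47775753,  0.02233192,  1.55641759, -0.01149725,
        1.10930762, -0.08310576]), 'joint_vel': array([-8.90843412e-04,  3.70287651e-04,  9.79644724e-04,  4.23191049e-04,
        8.30688184e-04,  5.19221139e-04, -3.24318885e-06]), 'joint_efforts': array([-1.31144458e-03, -5.82851672e+01,  1.53386436e+00, -2.72606850e+01,
       -5.43364382e-02,  1.69422745e-02,  2.21527275e-04]), 'position': array([ 6.74550346e+02, -1.38570872e-02,  3.01724299e+02]), 'tool_rot': array([-5.76006375e-04,  7.07105155e-01,  7.07107859e-01, -6.66640948e-04]), 'contact_force': array([-0.57409623, -0.4647259 , -0.17688045]), 'moment': array([0.01751604, 0.04359353, 0.02219064]), 'grasp_force': 0.0, 'finger_gap': 1.0006692754590725} 80.0
scene [ 981.48924685 -268.55677117  816.05341655] [-0.43781088  0.43028371 -0.78941597]
side [459.92252051 814.74445052 689.71498794] [ 0.15196412 -0.76120141 -0.63045961]
```

View pics/scene0.png

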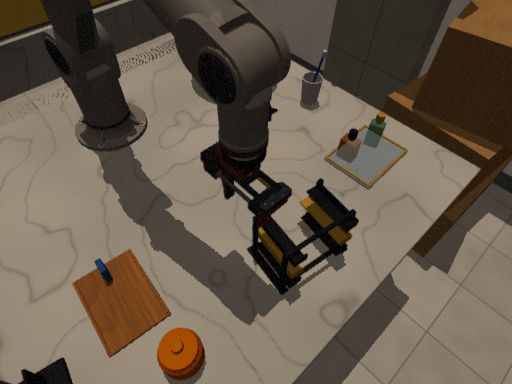

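View pics/side0.png

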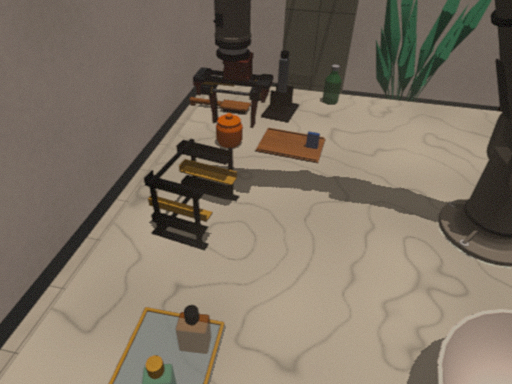

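Scene view: tray around (120,300) with the blue handle at (103,270), jar at (181,353), rack around (300,235), bottle at (349,143). Side view: tray at (290,145), handle at (313,140), rack at (195,195), bottle at (193,330). Now I measure.

Run:
```python
from h import *
np.set_printoptions(precision=1,suppress=True)
P={n:np.load(n+'0.npy') for n in('scene','side')}
def comp(n,lo,hi,box,tag,zr=(-20,400)):
    im=cv2.cvtColor(cv2.imread(f'pics/{n}0.png'),cv2.COLOR_BGR2HSV); m=cv2.inRange(im,lo,hi)
    k=np.zeros_like(m); x0,y0,x1,y1=box; k[y0:y1,x0:x1]=1; m=m*k>0
    p=P[n][m]; p=p[(p[:,2]>zr[0])&(p[:,2]<zr[1])]
    print(n,tag,len(p),'min',np.percentile(p,2,0),'med',np.median(p,0),'max',np.percentile(p,98,0)); return p
def rect(p): 
    r=cv2.minAreaRect(p[:,:2].astype(np.float32)); print('   rect',np.array(r[0]),np.array(r[1]),r[2]); 
for n,b in(('scene',(80,240,130,300)),('side',(295,125,330,155))):
    p=comp(n,(100,120,30),(130,255,255),b,'handle'); rect(p)
for n,b in(('scene',(65,240,175,360)),('side',(250,125,330,165))):
    p=comp(n,(5,90,50),(20,255,255),b,'tray',(2,20)); rect(p)
for n,b in(('scene',(240,180,360,290)),('side',(140,140,245,225))):
    p=comp(n,(15,140,60),(35,255,255),b,'brass'); 
    for q in (p[p[:,1]>np.mean(p[:,1])],p[p[:,1]<=np.mean(p[:,1])]):
        print('   half',q.mean(0),np.percentile(q[:,2],[5,25,50,75,95])); 
        t=q[q[:,2]>np.percentile(q[:,2],60)-4]; rect(t)
for n,b in(('scene',(240,175,360,290)),('side',(140,140,245,245))):
    p=comp(n,(0,0,0),(180,255,45),b,'rackblack',(5,185))
    t=p[p[:,2]>np.percentile(p[:,2],97)-12]; rect(t)
for n,b in(('scene',(150,320,210,384)),('side',(210,110,250,150))):
    comp(n,(3,180,60),(15,255,255),b,'jar')
for n,b in(('scene',(338,125,362,160)),('side',(178,310,212,355))):
    comp(n,(0,0,0),(20,255,255),b,'perf',(12,140))
```

```text
scene handle 130 min [ 464.8 -286.2   20.7] med [ 491.3 -279.6   62.1] max [ 501.8 -273.1   65.7]
   rect [ 483.  -279.5] [12.3 38.9] 85.67108154296875
side handle 7 min [ 465.7 -277.3   64.1] med [ 481.7 -274.7   64.3] max [ 490.8 -273.1   65.2]
   rect [ 478.2 -275.5] [ 4.2 25.8] 87.17618560791016
scene tray 5531 min [ 452.2 -360.     4.4] med [ 563.3 -292.5    7.5] max [ 653.  -214.4   13.3]
   rect [ 566.7 -287.7] [150.1 248.3] 84.78512573242188
side tray 1412 min [ 446.4 -358.8    5.4] med [ 554.3 -271.3    9. ] max [ 647.1 -205.1   14.8]
   rect [ 546.1 -289.5] [164.4 209.1] 84.78300476074219
scene brass 899 min [678.8  15.9  80.4] med [749.4 176.7  83.2] max [832.6 206.  103.6]
   half [759.6 186.4  83.8] [80.8 82.  83.  84.  88.6]
   rect [760.  185.9] [ 34.3 153.9] 82.51648712158203
   half [743.6  35.3  97.2] [ 81.   82.5  83.8 100.4 103.4]
   rect [740.5  19. ] [ 64.  146.5] 87.0873794555664
side brass 1130 min [662.4  19.2  82.3] med [743.7  53.8  85.8] max [816.  214.6 103.7]
   half [753.4 196.3  91.8] [ 83.2  84.8  89.9  99.3 103.2]
   rect [759.6 204.7] [ 12.9 154.8] 80.34651184082031
   half [733.   39.6  88. ] [ 82.5  84.   85.2  90.2 101.5]
   rect [733.1  42.6] [ 36.9 151.1] 81.71111297607422
scene rackblack 3599 min [679.5   6.4   5.5] med [772.3  66.6 143.3] max [834.  206.5 165.8]
   rect [756.3 111.9] [200.9 138.8] 81.36151123046875
side rackblack 3155 min [673.   19.8   5.9] med [754.8 177.2 106.5] max [826.6 223.6 166.9]
   rect [752.4 118.3] [196.9 138.9] 81.51549530029297
scene jar 1753 min [ 656.3 -293.7    8.5] med [ 767.  -256.9   88.9] max [ 800.  -215.7  106. ]
side jar 548 min [ 713.5 -267.6   15.1] med [ 746.  -223.9   75.6] max [ 786.6 -207.9  107.3]
scene perf 466 min [604.7 445.   14.6] med [637.  450.6  66.6] max [660.3 486.3 112.7]
side perf 1223 min [600.8 450.   15.5] med [622.2 482.9  76.2] max [653.4 489.3 118. ]
```

Run:
```python
import cv2,numpy as np
a=cv2.imread('pics/scene0.png')[170:295,235:365];b=cv2.imread('pics/side0.png')[135:250,135:250]
cv2.imwrite('pics/crop0.png',np.hstack([cv2.resize(a,(400,400)),cv2.resize(b,(400,400))]))
```

```text
(no output)
```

View pics/crop0.png

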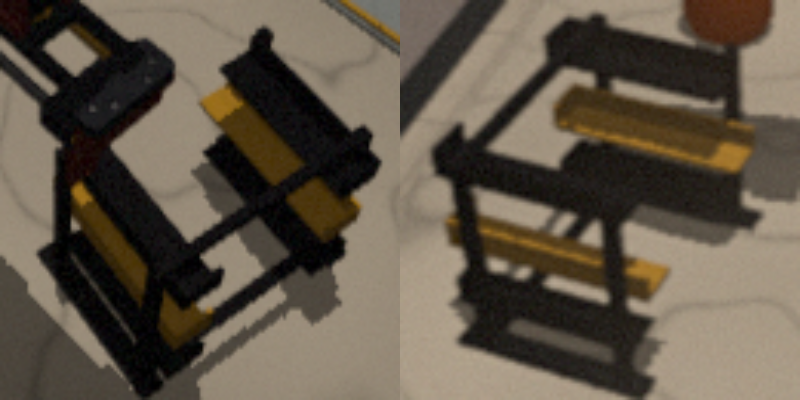

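The crops confirm it: the cross-bars (stops) are on the far +x side, so the front is open towards the robot. The ledge tops are at z≈83, the rack yaw is about -8°, and the tray yaw is about -5°. Moving above the handle.

drive_tool(
  targets="0 0 0.15 0 0 0 8.78;0 0 0.15 0 0 0 8.78;0 0 0.15 0 0 0 8.78;0 0 0.15 0 0 0 8.78;0 0 0.15 0 0 0 8.78;0 0 0.15 0 0 0 8.78;0 0 0.15 0 0 0 8.78;0 0 0.15 0 0 0 8.78",
  squeeze=25,
)

```text
time_s: 0.9
position: [674.7, 0.1, 302.1]
tool_rot: [-0.0, 0.983, 0.181, -0.0]
contact_force: [-0.2, 0.2, 0.6]
finger_gap: 1.005
grasp_force: 0.0
```

drive_tool(
  targets="0 0 0.15 0 0 0 8.78;0 0 0.15 0 0 0 8.78;0 0 0.15 0 0 0 8.78;0 0 0.01 0 0 0 8.78;0 0 0 0 0 0 8.78",
)

```text
time_s: 1.4
position: [674.8, 0.2, 302.2]
tool_rot: [0.0, 0.999, -0.043, -0.0]
contact_force: [-0.2, 0.5, 0.8]
finger_gap: 0.998
grasp_force: 0.0
```

drive_tool(
  targets="0 0 0 -2.1 3.6 0 8.78;0 0 0 -2.1 3.6 0 8.78;0 0 0 -2.1 3.6 0 8.78;0 0 0 -2.1 3.6 0 8.78;0 0 0 -2.1 3.6 0 8.78;0 0 0 -2.1 3.6 0 8.78;0 0 0 -2.1 3.6 0 8.78;0 0 0 -2.1 3.6 0 8.78",
)

```text
time_s: 2.2
position: [480.8, -273.1, 302.8]
tool_rot: [-0.0, 0.999, -0.043, 0.0]
contact_force: [0.8, -0.6, -0.3]
finger_gap: 1.003
grasp_force: 0.0
```

drive_tool(
  targets="0 0 0 0 0 0 8.78;0 0 0 0 0 0 8.78;0 0 0 0 0 0 8.78",
)

```text
time_s: 2.5
position: [482.8, -270.8, 302.6]
tool_rot: [-0.0, 0.999, -0.043, 0.0]
contact_force: [-0.1, 0.4, -0.7]
finger_gap: 0.997
grasp_force: 0.0
```

Run:
```python
from h import *
np.set_printoptions(precision=3,suppress=True)
for n in('wrist','scene','side'):
    c=cap(n); save(c,n+'1.png'); np.save(n+'1.npy',pts(c))
    if n=='wrist': print(c['tool_from_camera'])
s=manip.observe(); print(s['time_s'],s['position'],s['tool_rot'],s['qpos'])
a=[cv2.imread('pics/wrist1.png'),cv2.imread('pics/scene1.png')]
cv2.imwrite('pics/m1.png',cv2.resize(np.hstack(a),(800,300)))
```

```text
[[ -0.     -0.968  -0.252  69.222]
 [  1.     -0.     -0.      0.269]
 [  0.     -0.252   0.968 -82.013]
 [  0.      0.      0.      1.   ]]
2.65 [ 482.936 -270.575  302.484] [-0.     0.999 -0.043 -0.   ] [ 0.     0.296  0.49   1.875 -0.163  1.01  -1.098]
```

View pics/m1.png

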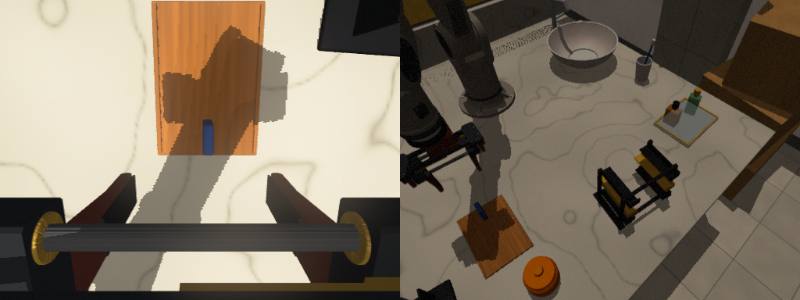

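The wrist picture shows the tray with the handle at about (265,175) full-scale, slightly left of mid, and the fingers at the bottom. The scene picture now has the rack unobstructed. I'll measure both.

Run:
```python
from h import *
np.set_printoptions(precision=2,suppress=True)
P={n:np.load(n+'1.npy') for n in('scene','side','wrist')}
H={n:cv2.cvtColor(cv2.imread(f'pics/{n}1.png'),cv2.COLOR_BGR2HSV) for n in P}
def sel(n,lo,hi,box,zr):
    m=cv2.inRange(H[n],lo,hi); k=np.zeros_like(m); x0,y0,x1,y1=box; k[y0:y1,x0:x1]=1
    p=P[n][(m*k>0)]; return p[(p[:,2]>zr[0])&(p[:,2]<zr[1])]
def rect(t,p):
    if len(p)<8: print(t,len(p));return
    r=cv2.minAreaRect(p[:,:2].astype(np.float32)); print(t,len(p),np.array(r[0]),np.array(r[1]),r[2],'z',np.percentile(p[:,2],[5,50,95]))
rect('w handle',sel('wrist',(100,120,20),(130,255,255),(220,130,300,210),(50,80)))
rect('w tray',sel('wrist',(3,90,20),(22,255,255),(180,0,360,210),(2,18)))
rect('s handle',sel('scene',(100,120,20),(130,255,255),(80,240,130,300),(58,80)))
# rack: all points by box & height bands
for n in('scene','side'):
    p=P[n].reshape(-1,3); p=p[(p[:,0]>620)&(p[:,0]<880)&(p[:,1]>-30)&(p[:,1]<260)]
    for lo,hi in((141,175),(155,175),(98,108),(79,88)):
        q=p[(p[:,2]>lo)&(p[:,2]<hi)]; rect(f'{n} {lo}-{hi}',q)
    b=sel(n,(15,140,40),(35,255,255),(240,180,360,300) if n=='scene' else (140,140,245,225),(70,120))
    b=b[(b[:,0]>620)&(b[:,1]>-30)]
    for y0,y1 in((-30,110),(110,260)):
        q=b[(b[:,1]>y0)&(b[:,1]<y1)]
        rect('  brass all',q); f=q[(q[:,2]<88)&(q[:,2]>77)]; rect('  ledge',f); rect('  wall',q[q[:,2]>98])
```

```text
w handle 245 [ 482.87 -280.5 ] [ 9.86 31.43] 85.2459945678711 z [62.76 63.89 64.96]
w tray 26128 [ 550.54 -285.78] [150.   210.62] 84.99915313720703 z [ 6.67  8.03 12.47]
s handle 90 [ 482.25 -279.42] [12.98 38.93] 83.63143157958984 z [60.2  62.9  65.05]
scene 141-175 2273 [755.87 112.97] [203.09 140.74] 81.40999603271484 z [142.47 146.9  165.53]
scene 155-175 915 [755.91 113.02] [202.98 140.67] 81.40999603271484 z [156.53 162.94 166.27]
scene 98-108 188 [792.52  75.22] [234.5  109.76] 47.26586151123047 z [ 98.48 100.96 104.23]
scene 79-88 968 [747.83 108.2 ] [191.37 155.37] 81.71136474609375 z [80.53 82.96 86.11]
  brass all 447 [737.45  37.57] [ 34.24 154.47] 83.88380432128906 z [ 81.49  84.96 101.89]
  ledge 258 [737.36  40.16] [ 33.52 154.26] 81.79853820800781 z [80.92 83.   86.53]
  wall 125 [748.95  24.72] [134.26  32.9 ] 4.852613925933838 z [ 98.33 101.01 102.63]
  brass all 648 [759.7  186.25] [ 35.36 154.17] 81.8051528930664 z [80.76 83.07 98.51]
  ledge 591 [759.43 185.55] [ 33.86 153.65] 80.84500122070312 z [80.71 82.92 85.14]
  wall 34 [830.01 176.92] [33.77 12.19] 81.471
[... 208 characters left out ...]
2.74 167.2 ]
side 98-108 316 [745.23 118.3 ] [197.15 154.04] 81.53340148925781 z [ 98.6  101.76 105.6 ]
side 79-88 850 [746.61 120.14] [192.95 156.02] 81.25862121582031 z [81.35 84.46 87.23]
  brass all 639 [733.37  41.82] [ 40.33 150.41] 81.25318145751953 z [ 82.86  85.4  100.46]
  ledge 445 [733.33  43.4 ] [ 37.21 149.85] 81.25318145751953 z [82.71 84.61 87.14]
  wall 67 [734.75  29.71] [150.36  30.05] 2.9231810569763184 z [ 98.56 100.44 103.65]
  brass all 461 [756.04 193.26] [ 41.55 153.75] 80.58984375 z [ 83.34  90.31 103.47]
  ledge 210 [754.92 190.05] [ 34.84 148.16] 80.58984375 z [82.83 84.78 87.32]
  wall 130 [757.26 207.1 ] [ 13.83 151.63] 80.59539794921875 z [ 98.52 102.12 108.61]
```

Tray: handle at (482.5,-280), yaw -5.0°, size 150×210 as specified. Rack: yaw -8.6°, origin about (746,115), ledge z≈84. Descending to grip.

drive_tool(
  targets="0 0 0 -0.05 0.95 0 8.78;0 0 0 0 0 4 8.78;0 0 0 0 0 4 8.78;0 0 0 0 0 4 8.78;0 0 0 0 0 4 8.78;0 0 0 0 0 2.5 8.78;0 0 0 0 0 1.9 8.78;0 0 0 0 0 0 8.78",
  squeeze=50,
)

```text
time_s: 3.45
position: [479.4, -280.8, 96.2]
tool_rot: [-0.001, 0.999, -0.044, -0.002]
contact_force: [-0.3, -0.5, 0.2]
finger_gap: 0.997
grasp_force: 0.0
```

drive_tool(
  targets="0 0 0 0 0 0 3;0 0 0 0 0 0 1;0 0 0 0 0 0 0;0 0 0 0 0 0 0;0 0 0 0 0 0 0;0 0 0 0 0 0 0;0 0 0 0 0 0 0;0 0 0 0 0 0 0",
)

```text
time_s: 4.25
position: [480.7, -281.3, 98.7]
tool_rot: [-0.0, 0.999, -0.045, -0.0]
contact_force: [-0.2, 0.0, -0.3]
finger_gap: 0.308
grasp_force: 0.0
```

drive_tool(
  targets="0 0 0 0 0 0 0;0 0 0 0 0 0 0;0 0 0 0 0 0 0;0 0 0 0 0 0 0;0 0 0 0 0 0 0",
)

```text
time_s: 4.75
position: [480.7, -281.1, 98.6]
tool_rot: [-0.0, 0.999, -0.045, -0.0]
contact_force: [0.3, 0.5, 0.2]
finger_gap: 0.158
grasp_force: 50.0
```

drive_tool(
  targets="0 0 0 0 0 -0.5 0;0 0 0 0 0 -1 0;0 0 0 0 0 -2 0;0 0 0 0 0 -2 0;0 0 0 0 0 0 0;0 0 0 0 0 0 0",
)

```text
time_s: 5.35
position: [480.8, -281.2, 154.0]
tool_rot: [0.0, 0.999, -0.045, 0.0]
contact_force: [-0.6, 0.8, -1.8]
finger_gap: 0.157
grasp_force: 50.0
```

Grip is firm (13.9 mm, 50 N). Lifting above rack height and moving across to the line of the rack.

drive_tool(
  targets="0 0 0 0 0 -3 0;0 0 0 0 0 -4 0;0 0 0 0 0 -4 0;0 0 0 0 0 -2.6 0;0 0 0 -0.3 -1.5 0 0;0 0 0 -0.5 -3 0 0;0 0 0 -0.5 -3.5 0 0;0 0 0 -0.5 -3.5 0 0",
)

```text
time_s: 6.15
position: [472.2, -163.9, 288.5]
tool_rot: [-0.0, 0.999, -0.045, -0.001]
contact_force: [0.3, 0.8, -1.5]
finger_gap: 0.163
grasp_force: 50.0
```

drive_tool(
  targets="0 0 0 -0.6 -3.5 0 0;0 0 0 -0.6 -3.5 0 0;0 0 0 -0.6 -3.5 0 0;0 0 0 -0.6 -3.5 0 0;0 0 0 -0.6 -3.5 0 0;0 0 0 -0.6 -3.5 0 0;0 0 0 -0.6 -3.5 0 0;0 0 0 -0.5 -3.5 0 0",
)

```text
time_s: 6.95
position: [450.1, 119.2, 288.6]
tool_rot: [0.0, 0.999, -0.045, -0.001]
contact_force: [0.9, -0.1, -1.1]
finger_gap: 0.154
grasp_force: 50.0
```

drive_tool(
  targets="0 0 0 0 -2.1 0 0;0 0 0.03 0 -1 0 0;0 0 0.03 0 0 0 0;0 0 0 0 0 0 0;0 0 0 0 0 0 0",
)

```text
time_s: 7.45
position: [453.7, 147.7, 289.2]
tool_rot: [0.0, 0.997, -0.075, -0.0]
contact_force: [0.2, 0.2, -2.2]
finger_gap: 0.155
grasp_force: 50.0
```

```bash
cat > t.py <<'E'
from h import *
import sys
np.set_printoptions(precision=2,suppress=True)
t=sys.argv[1]
s=manip.observe(); print(s['time_s'],s['position'],s['tool_rot'],s['qpos'],s['contact_force'])
c=cap('wrist'); save(c,f'wrist{t}.png'); p=pts(c); np.save(f'wrist{t}.npy',p)
hsv=cv2.cvtColor(c['image'],cv2.COLOR_RGB2HSV)
m=cv2.inRange(hsv,(3,90,20),(14,255,255))>0
q=p[m]; z0=s['position'][2]-61-28
q=q[(abs(q[:,2]-z0)<25)]
# board plane (robust)
for _ in range(4):
    A=np.c_[q[:,:2]-s['position'][:2],np.ones(len(q))]; k=np.linalg.lstsq(A,q[:,2],rcond=None)[0]; r=q[:,2]-A@k; q=q[abs(r)<2.5]
r=cv2.minAreaRect(q[:,:2].astype(np.float32)); print('tray plane',k,'board top at handle minus TCP z',k[2]-s['position'][2],'rect',r,len(q))
E
python3 t.py 2
python3 - <<'E'
from h import *
for n in('scene','side'): save(cap(n),n+'2.png')
cv2.imwrite('pics/m2.png',cv2.resize(np.hstack([cv2.imread(f'pics/{n}2.png') for n in('wrist','scene','side')]),(800,200)))
E
```

```text
7.45 [453.73 147.65 289.2 ] [ 0.    1.   -0.08 -0.  ] [-0.66  0.16  0.24  2.04 -0.05  0.94 -2.12] [ 0.17  0.18 -2.21]
tray plane [ -0.    -0.   198.57] board top at handle minus TCP z -90.62912074388987 rect ((506.29791259765625, 139.430419921875), (137.45285034179688, 128.78128051757812), 81.48724365234375) 64919
```

View pics/m2.png

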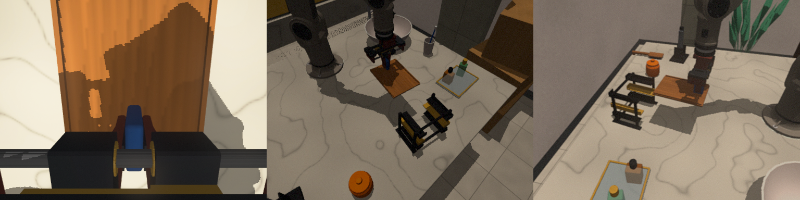

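Tray hangs level, underside 98.6 mm below the TCP, yaw matches the rack (-8.6°). I'm centring (11 mm left), lowering to 10 mm above the ledges, and entering partway.

drive_tool(
  targets="0 0 0 0 -1.1 1 0;0 0 0 0 0 3 0;0 0 0 0 0 3 0;0 0 0 0 0 2 0;0 0 0 0 0 0.6 0;0 0 0 0 0 0 0;0 0 0 0 0 0 0",
)

```text
time_s: 8.3
position: [456.1, 160.1, 194.3]
tool_rot: [-0.0, 0.997, -0.075, 0.001]
contact_force: [0.0, 0.2, -0.1]
finger_gap: 0.156
grasp_force: 50.0
```

drive_tool(
  targets="0 0 0 1 0 0 0;0 0 0 1.5 0 0 0;0 0 0 1.5 0 0 0;0 0 0 1.5 0 0 0;0 0 0 1.5 0 0 0;0 0 0 1 0 0 0;0 0 0 0 0 0 0;0 0 0 0 0 0 0",
)

```text
time_s: 9.1
position: [534.7, 147.6, 193.7]
tool_rot: [-0.0, 0.997, -0.075, -0.0]
contact_force: [-0.8, -0.1, -1.5]
finger_gap: 0.157
grasp_force: 50.0
```

```bash
python3 t.py 3
python3 - <<'E'
from h import *
for n in('scene','side'):
    c=cap(n); save(c,n+'3.png'); np.save(n+'3.npy',pts(c))
a=cv2.imread('pics/scene3.png')[170:300,225:365];b=cv2.imread('pics/side3.png')[120:250,135:275]
cv2.imwrite('pics/m3.png',np.hstack([cv2.resize(a,(400,371)),cv2.resize(b,(400,371))]))
E
```

```text
9.1 [534.71 147.65 193.66] [-0.    1.   -0.07 -0.  ] [-0.56  0.42  0.22  1.96 -0.13  0.78 -1.98] [-0.78 -0.06 -1.55]
tray plane [  0.  -0. 103.] board top at handle minus TCP z -90.66435050581875 rect ((587.328125, 139.53619384765625), (137.82022094726562, 128.81228637695312), 81.38027954101562) 64936
```

View pics/m3.png

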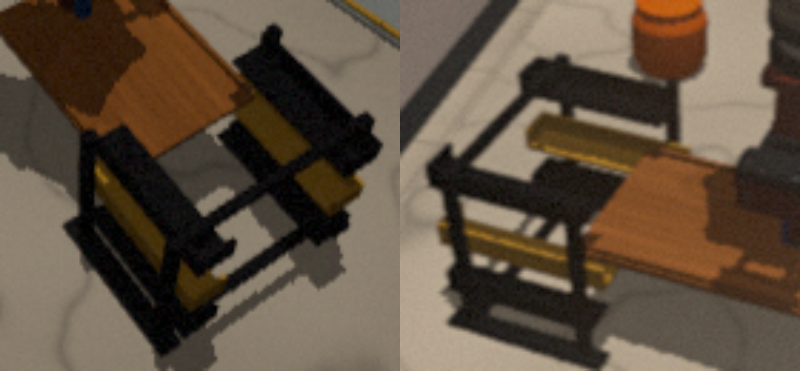

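View pics/wrist3.png

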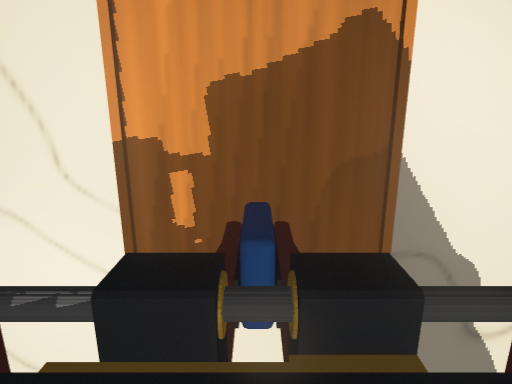

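The tray's rear edge has entered just above the brass rails, between them and the upper black pair, and square to the rack. I'll check the sideways margin by comparing tray and rack within the same views.

Run:
```python
from h import *
np.set_printoptions(precision=1,suppress=True)
ex=np.array([.9888,-.1495]); ey=np.array([.1495,.9888])
for n in('scene','side'):
    P=np.load(n+'3.npy'); h=cv2.cvtColor(cv2.imread(f'pics/{n}3.png'),cv2.COLOR_BGR2HSV)
    d=P[...,:2]-[746,115]; X=d@ex; Y=d@ey; Z=P[...,2]
    near=(abs(X)<110)&(abs(Y)<130)
    w=near&(cv2.inRange(h,(3,90,20),(14,255,255))>0)&(Z>95)&(Z<115)
    print(n,'tray X max',np.percentile(X[w],99),'Y',np.percentile(Y[w],[1,99]),'Z',np.percentile(Z[w],[5,50,95]))
    b=near&(cv2.inRange(h,(16,120,30),(35,255,255))>0)&(Z>75)&(Z<110)
    for s in(1,-1):
        q=b&(Y*s>0); print(' brass',s,'X',np.percentile(X[q],[1,99]),'Y',np.percentile(Y[q],[1,99]),'Z',np.percentile(Z[q],[5,30,50,95]))
    k=near&(h[...,2]<50)&(Z>150)&(Z<175); print(' black top Y',np.percentile(Y[k],[1,99]),'X',np.percentile(X[k],[1,99]))
```

```text
scene tray X max -39.55402667914649 Y [-71.2  71.9] Z [100.  102.1 104.9]
 brass 1 X [-63.5  79.8] Y [55.2 88.1] Z [ 80.8  82.3  83.3 100.5]
 brass -1 X [-73.5  80. ] Y [-92.1 -58.1] Z [ 81.4  83.3  84.8 101.7]
 black top Y [-101.3   96.2] X [-56.4  79.9]
side tray X max -43.574436718916324 Y [-73.2  77.2] Z [101.5 103.6 108.4]
 brass 1 X [-77.2  73.8] Y [58.1 97.4] Z [ 83.2  85.3  91.2 103.5]
 brass -1 X [-67.9  73.6] Y [-91.  -56.1] Z [ 83.   84.6  85.8 102.1]
 black top Y [-90.9 101.5] X [-63.1  74.6]
```

Tray and rail gap are centred to within 2 mm in both views, with about 116 mm left to the stops. Going 100 mm further in.

drive_tool(
  targets="0 0 0 1 0.1 0 0;0 0 0 1.5 0 0 0;0 0 0 1.5 0 0 0;0 0 0 1.5 0 0 0;0 0 0 1.5 0 0 0;0 0 0 1.5 0 0 0;0 0 0 1 0 0 0;0 0 0 0.5 0 0 0",
)

```text
time_s: 10.05
position: [634.3, 131.5, 193.6]
tool_rot: [0.0, 0.997, -0.075, 0.0]
contact_force: [0.4, 0.2, -1.3]
finger_gap: 0.154
grasp_force: 50.0
```

drive_tool(
  targets="0 0 0 0 0 0.3 0;0 0 0 0 0 0.3 0;0 0 0 0 0 0.2 0;0 0 0 0 0 0 0;0 0 0 0 0 0 0",
)

```text
time_s: 10.55
position: [633.1, 132.1, 185.7]
tool_rot: [-0.0, 0.997, -0.074, -0.0]
contact_force: [-0.2, -0.2, -1.4]
finger_gap: 0.159
grasp_force: 50.0
```

drive_tool(
  targets="0 0 0 0 0 0.1 0;0 0 0 0 0 0.1 0;0 0 0 0 0 0 0;0 0 0 0 0 0 0",
)

```text
time_s: 10.95
position: [633.4, 132.0, 183.7]
tool_rot: [-0.0, 0.997, -0.075, 0.0]
contact_force: [0.4, 0.6, -1.4]
finger_gap: 0.155
grasp_force: 50.0
```

drive_tool(
  targets="0 0 0 0 0 0.1 0;0 0 0 0 0 0 0;0 0 0 0 0 0 0",
)

```text
time_s: 11.25
position: [633.4, 131.9, 182.6]
tool_rot: [0.0, 0.997, -0.075, -0.0]
contact_force: [-0.6, 0.2, -1.9]
finger_gap: 0.159
grasp_force: 50.0
```

drive_tool(
  targets="0 0 0 0.4 0 0 0;0 0 0 0.3 0 0 0;0 0 0 0.2 0 0 0;0 0 0 0.1 0 0 0;0 0 0 0 0 0 0;0 0 0 0 0 0 0",
)

```text
time_s: 11.85
position: [643.2, 130.4, 182.6]
tool_rot: [-0.0, 0.997, -0.075, -0.0]
contact_force: [0.2, 0.2, -1.6]
finger_gap: 0.159
grasp_force: 50.0
```

drive_tool(
  targets="0 0 0 0.1 0 0 0;0 0 0 0.1 0 0 0;0 0 0 0.1 0 0 0;0 0 0 0 0 0 0;0 0 0 0 0 0 0",
)

```text
time_s: 12.35
position: [646.2, 130.0, 182.6]
tool_rot: [0.0, 0.997, -0.075, -0.0]
contact_force: [0.2, -0.1, -1.6]
finger_gap: 0.158
grasp_force: 50.0
```

drive_tool(
  targets="0 0 0 0.1 0 0 0;0 0 0 0.1 0 0 0;0 0 0 0 0 0 0;0 0 0 0 0 0 0",
)

```text
time_s: 12.75
position: [647.8, 130.1, 182.6]
tool_rot: [-0.0, 0.997, -0.074, -0.0]
contact_force: [-3.5, 1.2, 0.1]
finger_gap: 0.158
grasp_force: 50.0
```

drive_tool(
  targets="0 0 0 0 0 0.1 0;0 0 0 0 0 0 0;0 0 0 0 0 0 0",
)

```text
time_s: 13.05
position: [647.8, 130.1, 182.5]
tool_rot: [-0.0, 0.997, -0.074, -0.0]
contact_force: [-7.2, 0.8, 6.9]
finger_gap: 0.161
grasp_force: 50.0
```

Stops met (x force -7 N) and ledges touched (z force +7 N), with the underside at 83.9. Releasing and rising.

drive_tool(
  targets="0 0 0 0 0 0 1.8;0 0 0 0 0 0 2.5;0 0 0 0 0 0 4;0 0 0 0 0 0 5;0 0 0 0 0 0 5;0 0 0 0 0 0 5",
)

```text
time_s: 13.65
position: [648.3, 129.6, 181.6]
tool_rot: [0.0, 0.997, -0.075, 0.0]
contact_force: [0.4, -0.2, 0.3]
finger_gap: 0.562
grasp_force: 0.0
```

drive_tool(
  targets="0 0 0 0 0 -1 5;0 0 0 0 0 -2 5;0 0 0 0 0 -3 5;0 0 0 0 0 -3 5;0 0 0 -3 0 -1 5;0 0 0 -3 0 0 5;0 0 0 0 0 0 5;0 0 0 0 0 0 5",
)

```text
time_s: 14.45
position: [589.0, 138.8, 282.6]
tool_rot: [-0.0, 0.997, -0.074, 0.001]
contact_force: [1.1, -0.2, 0.1]
finger_gap: 0.574
grasp_force: 0.0
```

```bash
python3 t.py 4
python3 - <<'E'
from h import *
np.set_printoptions(precision=1,suppress=True)
ex=np.array([.9888,-.1495]); ey=np.array([.1495,.9888])
ims=[]
for n in('scene','side'):
    c=cap(n); save(c,n+'4.png'); P=pts(c); h=cv2.cvtColor(c['image'],cv2.COLOR_RGB2HSV)
    d=P[...,:2]-[746,115]; X=d@ex; Y=d@ey; Z=P[...,2]
    near=(X>-150)&(X<110)&(abs(Y)<130)
    w=near&(cv2.inRange(h,(3,90,20),(14,255,255))>0)&(Z>80)&(Z<110)
    print(n,'tray X',np.percentile(X[w],[1,99]),'Y',np.percentile(Y[w],[1,99]))
    for s in(1,-1):
        for t in(-100,0,45):
            q=w&(abs(Y-45*s)<20)&(abs(X-t)<25); print('  z',s,t,np.median(Z[q]),q.sum())
a=cv2.imread('pics/scene4.png')[150:300,215:377];b=cv2.imread('pics/side4.png')[120:250,135:275]
cv2.imwrite('pics/m4.png',np.hstack([cv2.resize(a,(400,371)),cv2.resize(b,(400,371))]))
E
```

```text
14.45 [588.97 138.8  282.63] [-0.    1.   -0.07  0.  ] [-0.52  0.39  0.24  1.76 -0.11  1.   -1.96] [ 1.09 -0.25  0.09]
tray plane [0. 0. 0.] board top at handle minus TCP z -282.6320782559582 rect ((0.0, 0.0), (0.0, 0.0), 0.0) 0
scene tray X [-130.5   74.7] Y [-74.8  70.8]
  z 1 -100 91.07107323671605 168
  z 1 0 90.8442979267677 241
  z 1 45 90.77957420479673 195
  z -1 -100 91.19148725878671 153
  z -1 0 90.98088265035734 69
  z -1 45 91.16217414453601 65
side tray X [-136.6   68.3] Y [-72.1  93.4]
  z 1 -100 92.63526482244994 213
  z 1 0 92.44712913498654 110
  z 1 45 92.28561580764254 113
  z -1 -100 92.47646284109277 60
  z -1 0 92.4430676352368 172
  z -1 45 92.44160470397067 166
```

View pics/m4.png

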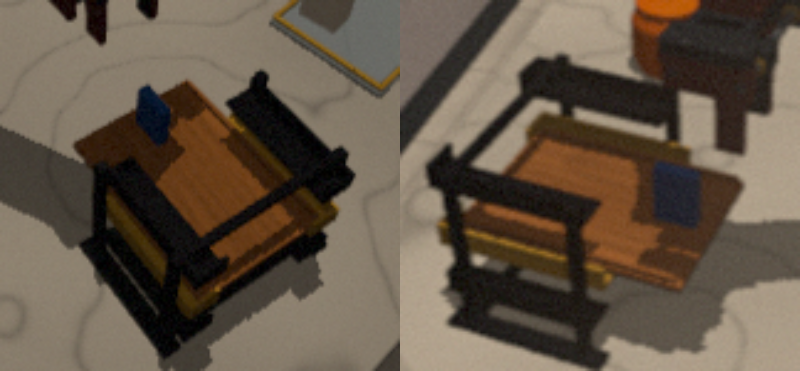

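The tray lies level on both brass ledges (board top 91–92 mm everywhere, handle outwards). Contact with the stops was felt at the expected handle position (x≈-99.4), and the robot is clear. Handing in.

```bash
python3 -c "
from cell import manip
print(manip.finish_job())"
```

```text
the job is handed in; nothing more can be done
None
```

The tray is on the brass rails, level on both ledges, pushed in until I felt the stops, with the handle facing out. The jar and bottle were not touched. I handed the job in at about 14.6 s of the 45 s; no verdict came back.

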